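# Load a rechargeable cell into the bench charger

## Task

Put the green rechargeable cell on charge: seat its minus end against the spring contact in the charger's bay, push the contact in just far enough to bring the plus end (white band) down behind the catch on the red block, and press that end down until the catch holds the cell lying fully home. Feel your way: never force the cell or drive the contact to its stop, and leave the blue cell and the other things on the bench where they are.

Things in the scene. Friction and masses are not known exactly. Their poses are not given: they have to be found in the camera images.
- green_cell: the cell to load: a plain cylinder 21.5 mm in diameter and 70 mm long, about 70 g, green wrap, a white band round its plus end, bare steel at its minus end. It lies in one of the two slots of the cell tray. Origin at its centre; x runs along it from minus to plus
- green_cell_plus (a point): centre of the flat plus end of the green cell (white band)
- green_cell_minus (a point): centre of the flat minus end of the green cell
- charger: white bench charger, 164 x 100 mm, 26 mm high, fixed, supply brick behind it. Origin on its underside below the bay; x along the bay from spring contact (-x) to red plus block (+x), z up, bay centre line at y = 0, display at -y. The grey cradle on top is adjustable and was locked anywhere within 12 mm either way along x of its mid-setting, and may stand 2.5 mm higher or lower; the readings do not show this. It stays put in use
- bay_deck (a point): the cradle's deck at mid-setting, on which the cell lies: charger x = 0, z = 30 mm. Side guides 24 mm apart with flared tops, 13 mm high, at charger x = -38 to -16 mm and 22 to 37 mm (mid-setting); between them the sides are open for fingers. At home the cell lies level on the deck under the catch, plus end against the red block, contact pushed in about 2.5 mm
- bay_contact (a point): tip of the free spring contact at mid-setting: brass dome of 5 mm radius, at charger x = -30 mm, 10.75 mm above the deck. The grey spring housing behind it begins 14 mm further back and stands 18 mm above the deck
- bay_catch (a point): nose of the catch at mid-setting: charger x = 34.5 mm, underside 22.5 mm above the deck, 14 mm wide, overhanging the red block's face by 3 mm; above the nose (2.5 mm) a 45 degree slope up to the block's top, 27 mm above the deck. Contact to nose is 64.5 mm, less than the cell: minus end first, plus end tilted up 25 to 35 degrees, contact pushed in some 6 mm to pass the nose
- spring_contact (a joint): how far the spring contact is pushed in (m): 0 free, 0.010 at its stop (over 0.009 strains it). It pushes back with 3 N when free plus 0.9 N per mm. More than 45 N in all between cell and charger does damage: press the cell home with some 10 to 20 N
- cell_tray: grey cell tray 92 x 142 mm, fixed, origin on its underside; two slots along its x at y = -31 and +31 mm, in which the cells lie on the 5 mm thick floor. Rubber cheeks 15 mm high at x = -26 and +26 mm, 9 mm long, hold each cell sideways; the middle 44 mm of each slot is open for fingers. Outer rim 10 mm high
- blue_cell: a charged cell of the same size in the other slot, blue wrap; to be left alone. Origin at its centre, x from minus to plus
- tape: roll of masking tape lying flat, 96 mm across, 25 mm high, origin at the centre of its underside; to be left alone
- amber_bottle: small amber bottle with a black cap, 34 mm across, 66 mm high, origin at the centre of its underside; to be left alone
- pen: slim white pen with a red cap, 143 mm long, 11 mm thick, lying on the bench; origin at the middle of its underside; to be left alone

How it is judged (in metres and radians):
On the way:
1. the minus end is seated in the bay and pushes the spring contact in by more than 3 mm while the plus end is still raised (value of joint spring_contact above 0.003 m and z of green_cell_minus in the frame of charger below 0.055 m and angle between the x axis of green_cell and the x axis of charger, either way round above 0.08 rad), for 0.1 s.
At the end, for the whole second after the job is handed in: The green cell lies in the bay within 0.04 rad of the bay's line, plus end at the red block (x 24 to 51 mm, z 36.5 to 44.5 mm in the charger's frame), below the catch, and the spring contact stays pushed in between 1 and 4.5 mm; the cell is at rest (angle between the x axis of green_cell and the x axis of charger, either way round below 0.04 rad and x of green_cell_plus in the frame of charger between 0.024 and 0.051 m and z of green_cell_plus in the frame of charger between 0.0365 and 0.0445 m and value of joint spring_contact between 0.001 and 0.0045 m and linear speed of green_cell below 0.01 m/s); the robot touches nothing.
It fails at once if the green cell is forced against the charger (contact forces between them over 45 N in all) (contact force between green_cell and charger above 45 N).
It fails at once if the spring contact is driven in by more than 9 mm, to its stop (value of joint spring_contact above 0.009 m).
It fails at once if a bystander is moved (distance of any of blue_cell, tape, amber_bottle, pen from where it was at the start of the episode above 0.015 m).
It also fails if it takes over 51 s, if anything falls off the work surface, if the arm or the gripper's body presses on something with over 40 N, if the wrist force passes 120 N, or if a joint passes its speed limit or range.

## Robot

A 6-joint arm with a two-finger parallel gripper is mounted at the origin on a cart in front of the work surface, level with it; the furniture and walls round the work are solid. World frame = base frame: x ahead of the robot, y to its left, z up, the work surface at z = 0. Lengths are in m, angles in degrees, forces in N, time in s.
With the tool pointing down it reaches from about 0.425 to 1.125 m from the base axis. Payload 14.9 kg.
Tool frame: the origin (TCP) lies at the very end of the fingers, on their centre line; the grasp point (between the pads) lies arm.grip_point_offset behind it (arm.grip_point_offset is the distance from the TCP to the grasp point, in m); z points along the fingers, y is the direction in which the jaws open and shut (so a half turn about z gives the same grasp; the last joint's range is limited). The gripper opens to 91 mm and grips with 3 to 60 N. Pads are 32 mm wide; open, the fingers measure 118 mm over their backs; the gripper's body (76 mm by 178 mm) begins 60 mm behind the grasp point.
Start: joints at [-70.147, 21.709, 99.362, -0, 58.929, -1.908], TCP at [0.26, -0.65, 0.214] pointing down, gripper open.
Joint ranges: [-158.91, 158.91], [-42.39, 125.64], [0.06, 152.35], [-60.88, 240.88], [17.5, 164.5], [-176.32, 176.32]. Speed limits (degrees/s): [108.29, 108.29, 136.94, 180, 180, 180].

## Interface

Orientations are given as [roll, pitch, yaw] about the fixed x, y, z axes, in that order (R = Rz(yaw) Ry(pitch) Rx(roll)).
In Python, from cell import arm gives the robot as it stands.
- The arm moves only by the tool drive_tool, never from a script. Its argument "targets" is one flat list of numbers, 5 for each row, row after row: the shift along the tool's x, y, z in mm, then the turn about the tool's z in rad, then the closure, from -1 (fully open) to 1 (shut). In form: [x, y, z, roll, claw, x, y, z, roll, claw, ...]. A call has exactly 10 rows; each row shifts and turns the commanded pose from where the row before left it, along the tool's axes as they then stand; what a row does not reach is not made up. A row lasts 1/12 s, in which the tool goes at most 41.7 mm and 7.16 degrees, less where a joint would pass 70% of its speed; a pose out of reach is approached as far as the arm can. A call is refused whole if a number of a shift passes 41.7 or a number of a turn 0.125, either way. A call with a gripper value outside its range is refused whole. The fingers move at their own pace and stop on an object; the grip force is fixed at half the most. Time passes only in rows, so rows that do not move let the fingers close, or fill a call up. It gives the time, the measured TCP pose, the force and the opening at its end, in the units of the state.
- arm.sense(): the state, without advancing time (a new reading comes with each control period).
- arm.read_camera(name): name is "scene" or "top" or "wrist"; returns a dict with "img" (384x512x3 uint8, red, green, blue), "depth" (384x512 float32, m along the optical axis (not along the pixel's ray), 0 where there is no reading), "mtx" (3x3 intrinsics, pixels), "R" (3x3) and "t" (3): a world point X has camera coordinates R X + t. Camera axes: x right, y down, z forward; pixel columns grow to the right and rows downward; lengths in m; the calibration is good to about 2 mm. A picture is of the moment at which its call begins.
- arm.finish_job(): hands the job in, once; it reports no verdict.
The state is a dict: "time": time; "qpos": joint angles; "dq": joint speeds; "tau": joint torques, N m; "tool_pos": TCP position; "ee_rot": TCP orientation; "wrist_force": force on the tool from outside, world axes, zero at the start; "ft_torque": the same for the moment, N m; "width": finger opening in m.
Only numpy, scipy, OpenCV 4.12 (cv2) and the standard library are available. Lean on these libraries where they do the work, as an engineer would, in place of code of your own. Each camera call takes 0.05 s, during which the arm holds its last target.

## Working session

There is one attempt and no reset: what is moved stays moved. The work goes in short steps, Python scripts to look and compute and a tool call to move; the robot and the scene stay as the last step left them, time stands still between calls to the robot, and variables do not carry over. Pictures are saved under pics/ and viewed, and the job is handed in when it is done.

Besides the shell and the picture viewer there is one more tool, called after "Request:" by a JSON object that holds its "api" and its "payload". drive_tool: Moves the arm, as the interface text tells. Its arguments: {"type":"object","properties":{"targets":{"type":"array"}},"required":["targets"]}

```bash
ls; mkdir -p pics
python3 - <<'E'
from cell import arm
import cv2,numpy as np
print(arm.sense(), arm.grip_point_offset)
for n in ["scene","top","wrist"]:
    c=arm.read_camera(n); np.savez('%s0.npz'%n,**c)
    cv2.imwrite('pics/%s0.png'%n,c['img'][:,:,::-1])
    print(n,c['mtx'],c['R'],c['t'])
E
```

```text
pics
{'time': 0.0, 'qpos': array([-7.01474349e+01,  2.17397838e+01,  9.93967171e+01, -4.03321861e-04,
        5.89286020e+01, -1.90859715e+00]), 'dq': array([ 0.11197939,  0.15421586,  0.07189529,  0.00137044,  0.05701798,
       -0.02847686]), 'tau': array([ 4.23586680e-03, -7.63711810e+01, -4.34365010e+01,  6.53246487e-02,
        4.22383030e-02, -7.09518076e-05]), 'tool_pos': array([ 0.25936283, -0.64973434,  0.2132632 ]), 'ee_rot': array([-1.79934922e+02, -1.82323478e-03,  2.17613696e+01]), 'wrist_force': array([0.30229969, 0.58298102, 0.39089804]), 'ft_torque': array([0.05937849, 0.02196517, 0.02601657]), 'width': 0.0911589865378709} 0.0188
scene [[383.92914464   0.         250.42220687]
 [  0.         383.92914464 187.29678816]
 [  0.           0.           1.        ]] [[-0.88477321 -0.4658754   0.01168264]
 [-0.23845645  0.4310445  -0.87025235]
 [ 0.40039342 -0.77276177 -0.49246762]] [0.48607053 0.16954198 0.97458962]
top [[382.44721402   0.         248.87299498]
 [  0.         382.44721402 190.83907268]
 [  0.           0.           1.        ]] [[ 0.00359331 -0.99938886 -0.03477046]
 [-0.9975359  -0.00114606 -0.07014848]
 [ 0.07006576  0.03493685 -0.99693039]] [0.07218777 0.55104669 0.92794283]
wrist [[322.15456844   0.         258.11744864]
 [  0.         322.15456844 189.69352283]
 [  0.           0.           1.        ]] [[ 3.71561680e-01 -9.28408246e-01 -2.16304224e-04]
 [-8.91572415e-01 -3.56884433e-01  2.78804825e-01]
 [-2.58921894e-01 -1.03400338e-01 -9.60347761e-01]] [-0.70132919 -0.03128491  0.39088495]
```

View pics/scene0.png

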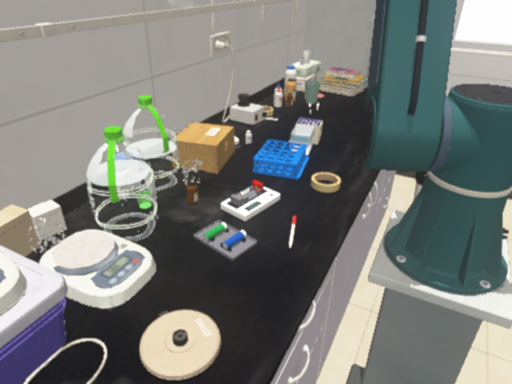

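View pics/top0.png

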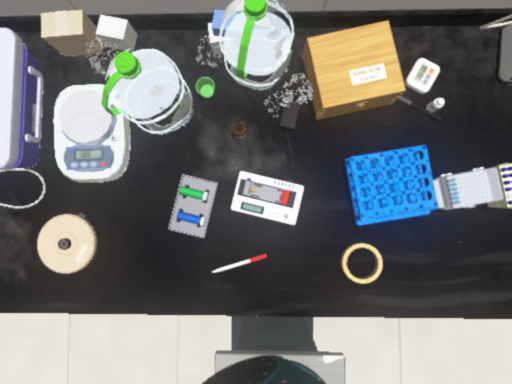

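View pics/wrist0.png

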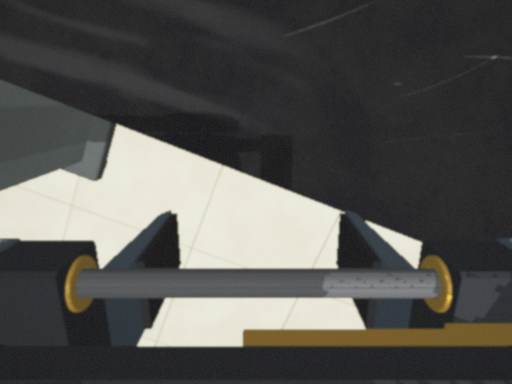

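The top view shows the tray at about (192,206), with the green cell at (193,193) and the blue at (190,218). The charger is at (268,197) with its red block on the right at (288,198), and the pen at (240,263). I'll get coarse positions from these.

```bash
cat > h.py <<'E'
import numpy as np,cv2
from cell import arm
def ray(c,u,v,z):
    d=c['R'].T@(np.linalg.inv(c['mtx'])@np.array([u,v,1.])); o=-c['R'].T@c['t']
    return o+d*(z-o[2])/d[2]
def proj(c,X):
    p=c['mtx']@(c['R']@np.asarray(X)+c['t']); return p[:2]/p[2]
def cloud(c):
    d=c['depth'];v,u=np.mgrid[:d.shape[0],:d.shape[1]]
    P=np.stack([u.ravel(),v.ravel(),np.ones(u.size)])
    X=(np.linalg.inv(c['mtx'])@P)*d.ravel()
    return (c['R'].T@(X-c['t'][:,None])).T.reshape(d.shape+(3,))
E
python3 - <<'E'
from h import *
c=dict(np.load('top0.npz'))
for n,u,v,z in [('green',193,193,.016),('blue',190,218,.016),('chargerTL',241,172,.026),('TR',304,187,.026),('BR',294,224,.026),('BL',232,210,.026),('red',288,198,.057),('pen1',213,271,0),('pen2',266,256,0),('bottle',239,130,.06),('tape',362,263,.02),('brick',289,118,.03),('trayTL',180,176,.01),('TR',217,182,.01),('BR',205,237,.01),('BL',169,231,.01)]:
    print(n,ray(c,u,v,z).round(3))
w=dict(np.load('wrist0.npz')); s=arm.sense()
from scipy.spatial.transform import Rotation as Ro
Rt=Ro.from_euler('xyz',s['ee_rot'],degrees=True).as_matrix()
print('cam in tool',Rt.T@(-w['R'].T@w['t']-s['tool_pos']),'\n',Rt.T@w['R'].T)
im=c['img'][150:260,150:330];cv2.imwrite('pics/topz.png',cv2.resize(im,None,fx=4,fy=4,interpolation=cv2.INTER_CUBIC)[:,:,::-1])
E
```

```text
green [0.546 0.214 0.016]
blue [0.483 0.22  0.016]
chargerTL [0.597 0.093 0.026]
TR [ 0.56  -0.062  0.026]
BR [ 0.469 -0.037  0.026]
BL [0.503 0.115 0.026]
red [ 0.531 -0.021  0.057]
pen1 [0.351 0.163 0.   ]
pen2 [0.389 0.031 0.   ]
bottle [0.695 0.096 0.06 ]
tape [ 0.376 -0.202  0.02 ]
brick [ 0.731 -0.026  0.03 ]
trayTL [0.589 0.248 0.01 ]
TR [0.574 0.154 0.01 ]
BR [0.436 0.183 0.01 ]
BL [0.45  0.274 0.01 ]
cam in tool [ 0.07959865  0.00148947 -0.17049803] 
 [[ 9.51474528e-04 -9.60341708e-01 -2.78824136e-01]
 [ 9.99999354e-01  7.40272007e-04  8.62765445e-04]
 [-6.22143938e-04 -2.78824776e-01  9.60341792e-01]]
```

View pics/topz.png

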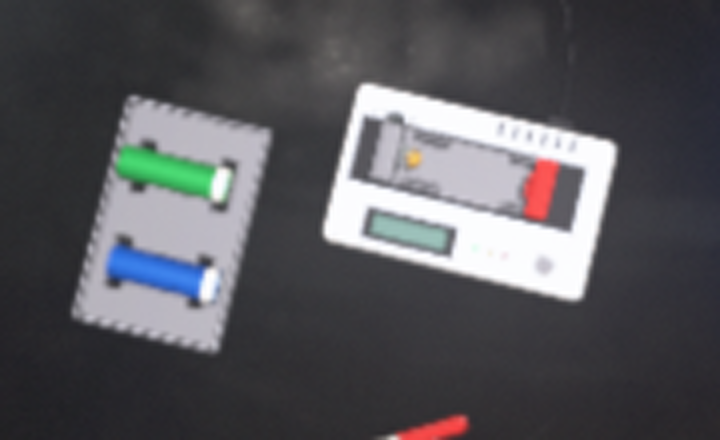

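Request:
{"api": "drive_tool", "payload": {"targets": [25, -30, -3, 0, -1, 25, -30, -3, 0, -1, 25, -30, -3, 0, -1, 25, -30, -3, 0, -1, 25, -30, -3, 0, -1, 25, -30, -3, 0, -1, 25, -30, -3, 0, -1, 25, -30, -3, 0, -1, 25, -30, -3, 0, -1, 25, -30, -3, 0, -1]}}

```text
time: 0.98
tool_pos: [0.3805, -0.277, 0.244]
ee_rot: [180.0, -0.0, 21.7]
wrist_force: [0.3, -0.4, -1.0]
width: 0.0913
```

Request:
{"api": "drive_tool", "payload": {"targets": [25, -30, -3, 0, -1, 25, -30, -3, 0, -1, 25, -30, -3, 0, -1, 25, -30, -3, 0, -1, 25, -30, -3, 0, -1, 25, -30, -3, 0, -1, 25, -30, -3, 0, -1, 25, -30, -3, 0, -1, 25, -30, -3, 0, -1, 25, -30, -3, 0, -1]}}

```text
time: 1.82
tool_pos: [0.5015, 0.0946, 0.2741]
ee_rot: [180.0, -0.0, 21.8]
wrist_force: [0.7, -1.1, 0.4]
width: 0.0912
```

Request:
{"api": "drive_tool", "payload": {"targets": [0, 0, 0, -0.12, -1, 0, 0, 0, -0.12, -1, 0, 0, 0, -0.12, -1, 0, 0, 0, -0.12, -1, 0, 0, 0, -0.12, -1, 0, 0, 0, -0.12, -1, 0, 0, 0, -0.12, -1, 0, 0, 0, -0.12, -1, 0, 0, 0, 0, -1, 0, 0, 0, 0, -1]}}

```text
time: 2.65
tool_pos: [0.5013, 0.0925, 0.2738]
ee_rot: [-180.0, 0.0, 76.5]
wrist_force: [0.0, -0.9, 0.3]
width: 0.0914
```

Run:
```python
from h import *
s=arm.sense();print(s['time'],s['tool_pos'],s['ee_rot'],s['qpos'].round(1),s['wrist_force'])
c=arm.read_camera('wrist');np.savez('w1.npz',**c)
cv2.imwrite('pics/w1.png',cv2.resize(c['img'],None,fx=1.5,fy=1.5,interpolation=cv2.INTER_CUBIC)[:,:,::-1])
```

```text
2.65 [0.50134001 0.09247341 0.27382892] [-1.79989756e+02  2.58053438e-03  7.65456966e+01] [ 7.800e+00 -1.000e-01  1.188e+02  0.000e+00  6.130e+01  2.130e+01] [ 0.04592643 -0.94703683  0.29188793]
```

View pics/w1.png

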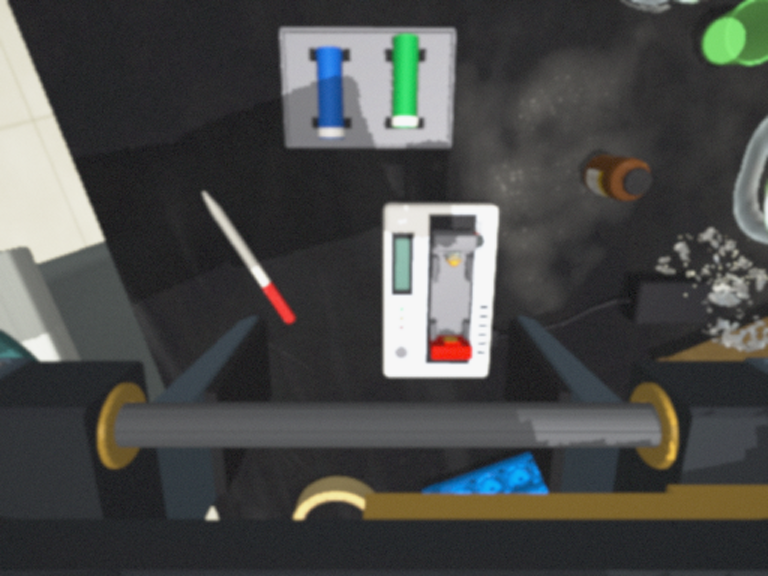

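The wrist view, enlarged 1.5x, shows the whole tray with the green cell at (405,80). The charger's bay runs from the brass contact at (454,260) to the red block at (450,348). I'll measure from colour masks, depth and rays.

Run:
```python
from h import *
c=dict(np.load('w1.npz')); P=cloud(c); hsv=cv2.cvtColor(c['img'],cv2.COLOR_RGB2HSV)
def comps(m,amin=30):
    n,l,s,ce=cv2.connectedComponentsWithStats(m.astype(np.uint8)); return [(l==i) for i in range(1,n) if s[i,4]>amin]
H,S,V=[hsv[...,i].astype(int) for i in range(3)]
win=np.zeros(H.shape,bool);win[10:110,180:310]=1
g=(H>45)&(H<75)&(S>120)&win
g=max(comps(g),key=lambda m:m.sum())
def rect(m):
    k=max(cv2.findContours(m.astype(np.uint8),0,2)[0],key=cv2.contourArea); return cv2.minAreaRect(k)
print('green rect',rect(g), 'depth z top',np.percentile(P[g][:,2],[5,50,90,98]))
# green+white band
w=(V>150)&(S<60);w[:]=w
band=np.zeros_like(w);band[70:90,255:285]=w[70:90,255:285]
band=max(comps(band,5),key=lambda m:m.sum());print('band',rect(band),P[band].mean(0))
print('gdepth',c['depth'][20:90:10,270])
# charger white
wc=np.zeros_like(w);wc[125:260,245:345]=w[125:260,245:345]
wc=max(comps(wc),key=lambda m:m.sum());r=rect(wc);print('charger',r)
bx=cv2.boxPoints(r)
for b in bx: print(ray(c,b[0],b[1],.026).round(4))
print('ctr',ray(c,*r[0],.026), 'z',np.percentile(P[wc][:,2],[5,50,95]))
rd=((H<8)|(H>172))&(S>150);rd[:, :240]=0;rd[:200]=0;rd[245:]=0
rd=max(comps(rd),key=lambda m:m.sum());print('red',rect(rd),'z',np.percentile(P[rd][:,2],[5,25,50,75,95]),P[rd].mean(0))
z=c['img'][125:260,240:345];cv2.imwrite('pics/w1z.png',cv2.resize(z,None,fx=5.5,fy=5.5,interpolation=cv2.INTER_CUBIC)[:580,:,::-1])
```

```text
green rect ((270.0, 49.5), (53.0, 18.0), 90.0) depth z top [0.01976346 0.02476661 0.02643458 0.02725804]
band ((269.5, 79.5), (19.0, 29.0), 90.0) [0.53967616 0.1822038  0.01466254]
gdepth [0.39300513 0.38207313 0.3837362  0.38646746 0.39104834 0.39393643
 0.3968503 ]
charger ((293.5, 193.5), (115.0, 77.0), 90.0)
[0.5056 0.1206 0.026 ]
[0.6023 0.0976 0.026 ]
[ 0.5745 -0.064   0.026 ]
[ 0.4672 -0.0384  0.026 ]
ctr [0.53826734 0.03311976 0.026     ] z [0.02203757 0.02600809 0.04488076]
red ((300.0, 231.5), (15.0, 26.0), 90.0) z [0.02613693 0.05350618 0.05803733 0.05896571 0.0597982 ] [ 0.53396338 -0.01175394  0.05602107]
```

View pics/w1z.png

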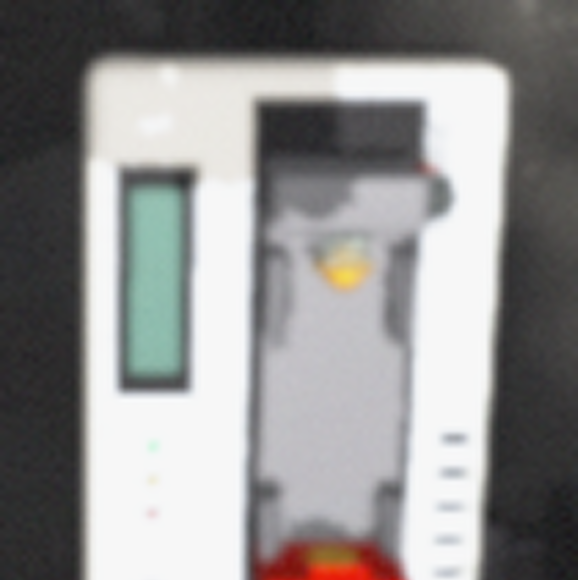

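```bash
cat >> h.py <<'E'
def masks(c):
    hsv=cv2.cvtColor(c['img'],cv2.COLOR_RGB2HSV); return [hsv[...,i].astype(int) for i in range(3)]
def wrect(Q):
    r=cv2.minAreaRect((Q[:,:2]*1000).astype(np.float32)); return r
E
python3 - <<'E'
from h import *
c=dict(np.load('w1.npz')); P=cloud(c); H,S,V=masks(c)
Z=P[...,2]
m=np.zeros(H.shape,bool);m[10:90,250:290]=1
m&=(Z>.019)&(Z<.032)
cell=m&(((H>45)&(H<75)&(S>100))|((V>150)&(S<60)))
Q=P[cell]; print('cell',cell.sum(),wrect(Q))
t=Q[Q[:,2]>.0235]; mu=t[:,:2].mean(0); u,s,vt=np.linalg.svd(t[:,:2]-mu); d=vt[0]*-np.sign(vt[0,1]); 
print('axis',mu,np.degrees(np.arctan2(d[1],d[0])), 'ext',np.percentile((Q[:,:2]-mu)@d,[0,1,99,100]), 'perp',np.percentile((Q[:,:2]-mu)@[-d[1],d[0]],[0,1,50,99,100]))
w=np.zeros(H.shape,bool);w[120:262,245:345]=1
w&=(np.abs(Z-.026)<.004)&(V>140)&(S<60)
Q=P[w];r=wrect(Q);print('charger',w.sum(),r,cv2.boxPoints(r).round(1).tolist())
tr=np.zeros(H.shape,bool);tr[10:110,180:310]=1;tr&=(Z>.004)&(Z<.03);print('tray',wrect(P[tr]))
E
```

```text
cell 957 ((546.6101684570312, 211.7471923828125), (70.67599487304688, 19.986948013305664), 76.78718566894531)
axis [0.5467518  0.21274846] -103.67192989256415 ext [-0.03430677 -0.03314192  0.03520143  0.03634834] perp [-0.00985305 -0.00928345 -0.00017041  0.00921324  0.01032809]
charger 4919 ((535.9114990234375, 28.582420349121094), (162.3209228515625, 99.40576171875), 76.49175262451172) [[468.6000061035156, -38.70000076293945], [565.2999877929688, -61.900001525878906], [603.2000122070312, 95.9000015258789], [506.5, 119.0999984741211]]
tray ((515.5255126953125, 215.04136657714844), (94.19780731201172, 144.1275634765625), 76.5811538696289)
```

Request:
{"api": "drive_tool", "payload": {"targets": [15, 2, 20, 0, -0.1, 15, 2, 20, 0, -0.1, 15, 2, 20, 0, -0.1, 15, 2, 20, 0, -0.1, 15, 2, 20, 0, -0.1, 15, 2, 20, 0, -0.1, 15, 2, 20, 0, -0.1, 17.3, 2.4, 20, 0, -0.1, 0, 0, 20, 0, -0.1, 0, 0, 0, 0, -0.1]}}

```text
time: 3.53
tool_pos: [0.5435, 0.2077, 0.0904]
ee_rot: [-179.8, 0.2, 76.6]
wrist_force: [-0.9, -1.0, -1.6]
width: 0.0502
```

Run:
```python
from h import *
s=arm.sense();print(s['time'],s['tool_pos'],s['ee_rot'],s['width'],s['wrist_force'])
c=arm.read_camera('wrist');np.savez('w2.npz',**c)
cv2.imwrite('pics/w2.png',cv2.resize(c['img'],None,fx=1.5,fy=1.5)[:,:,::-1])
```

```text
3.5333 [0.54350555 0.20771341 0.09042697] [-1.79757882e+02  1.51253386e-01  7.66247141e+01] 0.05021297156062236 [-0.89205766 -0.9974549  -1.58099018]
```

View pics/w2.png

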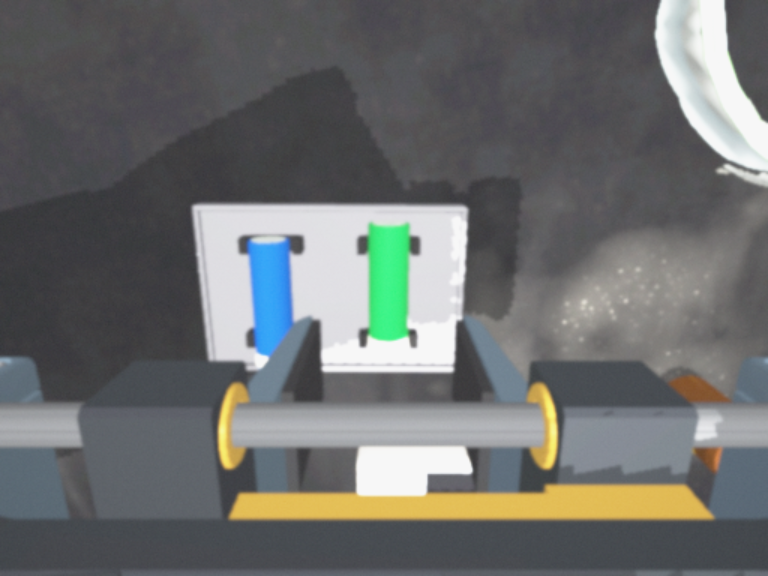

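The green cell at (389,280) is centred between the open fingers, and the blue cell at (270,300) clears the left finger. I'll descend.

Request:
{"api": "drive_tool", "payload": {"targets": [0, 0, 10, 0, -0.1, 0, 0, 10, 0, -0.1, 0, 0, 10, 0, -0.1, 0, 0, 10, 0, -0.1, 0, 0, 10, 0, -0.1, 0, 0, 10, 0, -0.1, 0, 0, 8, 0, -0.1, 0, 0, 6, 0, -0.1, 0, 0, 4, 0, -0.1, 0, 0, 0, 0, -0.1]}}

```text
time: 4.42
tool_pos: [0.545, 0.2076, 0.0151]
ee_rot: [-179.9, 0.0, 76.8]
wrist_force: [-0.1, -1.1, -0.4]
width: 0.0506
```

Request:
{"api": "drive_tool", "payload": {"targets": [0, 0, 3, 0, -0.1, 0, 0, 3, 0, -0.1, 0, 0, 0, 0, 0.2, 0, 0, 0, 0, 0.5, 0, 0, 0, 0, 0.8, 0, 0, 0, 0, 1, 0, 0, 0, 0, 1, 0, 0, 0, 0, 1, 0, 0, 0, 0, 1, 0, 0, 0, 0, 1]}}

```text
time: 5.25
tool_pos: [0.5448, 0.2079, 0.01]
ee_rot: [-179.9, 0.0, 76.7]
wrist_force: [-3.6, 2.8, 3.7]
width: 0.0208
```

Request:
{"api": "drive_tool", "payload": {"targets": [0, 0, -5, 0, 1, 0, 0, -10, 0, 1, 0, 0, -20, 0, 1, 0, 0, -20, 0, 1, 0, 0, -20, 0, 1, 0, 0, -20, 0, 1, 0, 0, -20, 0, 1, 0, 0, -15, 0, 1, 0, 0, -10, 0, 1, 0, 0, 0, 0, 1]}}

```text
time: 6.08
tool_pos: [0.5466, 0.2081, 0.1526]
ee_rot: [179.8, -0.1, 76.8]
wrist_force: [-0.0, 0.6, -0.5]
width: 0.0211
```

Run:
```python
from h import *
s=arm.sense();print(s['time'],s['tool_pos'],s['ee_rot'],s['width'],s['wrist_force'])
c=dict(np.load('w1.npz')); P=cloud(c); H,S,V=masks(c)
d=np.array([-.2334,-.9724]);n=np.array([.9724,-.2334]);C=np.array([.5359,.0286])
def loc(X): return np.array([(X[:2]-C)@d,-(X[:2]-C)@n])*1000  # charger x; y = z cross x 
print('dome',loc(ray(c,302.7,173.2,.041)),'cloud',[ (P[v,302],loc(P[v,302]).round(1)) for v in (171,173,175)])
rd=((H<8)|(H>172))&(S>150)&(P[...,2]>.05);rd[:, :240]=0;rd[:200]=0;rd[245:]=0
L=np.array([loc(x) for x in P[rd]]);print('red',L.min(0),L.max(0),L.mean(0))
dk=np.zeros(H.shape,bool);dk[185:215,293:308]=1;print('deck z',np.percentile(P[dk][:,2],[5,50,95]))
print('tool now',loc(s['tool_pos']))
```

```text
6.0833 [0.54663467 0.20814821 0.15263602] [ 1.79812927e+02 -1.13726382e-01  7.67656529e+01] 0.02106514317267749 [-0.0114069   0.61182605 -0.46223591]
dome [-36.79650397 -10.44879102] cloud [(array([0.55375304, 0.06678451, 0.04800421]), array([-41.3,  -8.4])), (array([0.55326101, 0.06420777, 0.04786148]), array([-38.7,  -8.6])), (array([0.55289537, 0.06119268, 0.04612757]), array([-35.7,  -8.9]))]
red [-132.19586738  -24.74933945] [46.4455672  47.34380005] [38.03436133 -7.66828239]
deck z [0.03035684 0.03166064 0.03299525]
tool now [-177.09814907   31.46815845]
```

Request:
{"api": "drive_tool", "payload": {"targets": [-7, 4, 0, 0, 1, -14, 8, 0, 0, 1, -14, 8, 0, 0, 1, -14, 8, 0, 0, 1, -14, 8, 0, 0, 1, -8, 4.5, 0, 0, 1, 0, 0, 0, 0, 1, 0, 0, 0, 0, 1, 0, 0, 0, 0, 1, 0, 0, 0, 0, 1]}}

```text
time: 6.92
tool_pos: [0.5683, 0.13, 0.1497]
ee_rot: [-180.0, 0.0, 76.8]
wrist_force: [0.3, -0.2, -1.1]
width: 0.0208
```

Run:
```python
from h import *
s=arm.sense();print(s['time'],s['tool_pos'],s['ee_rot'],s['width'],s['wrist_force'])
c=arm.read_camera('wrist');np.savez('w3.npz',**c)
cv2.imwrite('pics/w3.png',cv2.resize(c['img'],None,fx=1.5,fy=1.5)[:,:,::-1])
c=arm.read_camera('scene');np.savez('s3.npz',**c)
cv2.imwrite('pics/s3.png',cv2.resize(c['img'][140:270,170:350],None,fx=4,fy=4)[:,:,::-1])
```

```text
6.9167 [0.56830602 0.12995847 0.14974709] [-1.79982549e+02  3.10032054e-03  7.67963964e+01] 0.020786930005253477 [ 0.34146942 -0.16900141 -1.11910842]
```

View pics/w3.png

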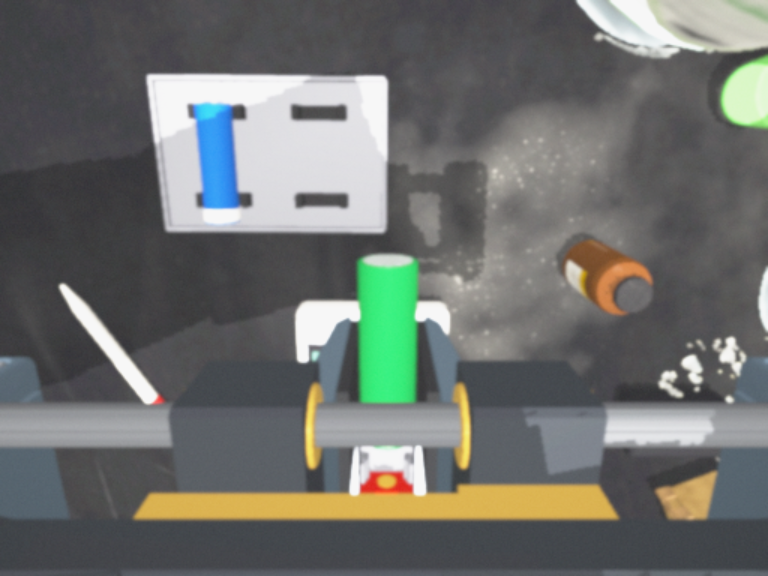

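View pics/s3.png

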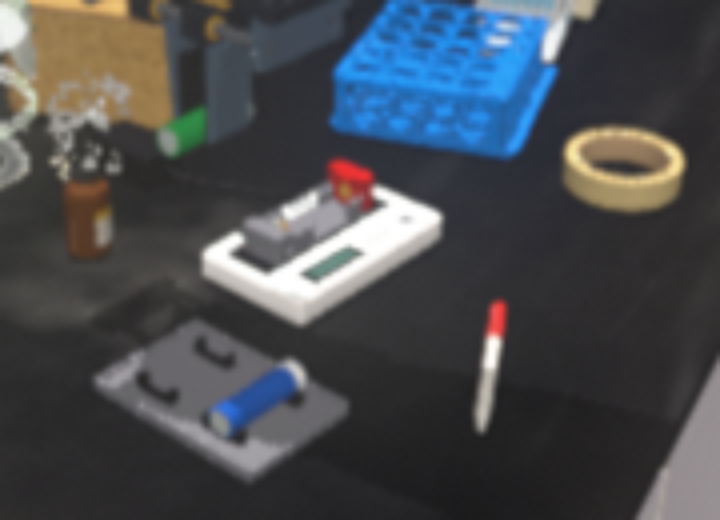

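Request:
{"api": "drive_tool", "payload": {"targets": [0, 0, 7, 0.005, 1, 0, 0, 15, 0, 1, 0, 0, 18, 0, 1, 0, 0, 18, 0, 1, 0, 0, 18, 0, 1, 0, 0, 16, 0, 1, 0, 0, 10, 0, 1, 0, 0, 6, 0, 1, 0, 0, 3, 0, 1, 0, 0, 0, 0, 1]}}

```text
time: 7.85
tool_pos: [0.5685, 0.1295, 0.0387]
ee_rot: [-180.0, 0.0, 76.5]
wrist_force: [-0.0, -0.2, -0.8]
width: 0.0209
```

Request:
{"api": "drive_tool", "payload": {"targets": [0, 0, 1, 0, 1, 0, 0, 1, 0, 1, 0, 0, 1, 0, 1, 0, 0, 1, 0, 1, 0, 0, 1, 0, 1, 0, 0, 0.5, 0, 1, 0, 0, 0.5, 0, 1, 0, 0, 0.5, 0, 1, 0, 0, 0, 0, 1, 0, 0, 0, 0, 1]}}

```text
time: 8.68
tool_pos: [0.5686, 0.1294, 0.0324]
ee_rot: [-180.0, -0.0, 76.5]
wrist_force: [0.9, 0.6, -1.3]
width: 0.0212
```

Request:
{"api": "drive_tool", "payload": {"targets": [0, 0, 0.5, 0, 1, 0, 0, 0.5, 0, 1, 0, 0, 0.5, 0, 1, 0, 0, 0.5, 0, 1, 0, 0, 0.5, 0, 1, 0, 0, 0.5, 0, 1, 0, 0, 0, 0, 1, 0, 0, 0, 0, 1, 0, 0, 0, 0, 1, 0, 0, 0, 0, 1]}}

```text
time: 9.52
tool_pos: [0.5688, 0.1296, 0.03]
ee_rot: [180.0, -0.0, 76.5]
wrist_force: [-2.4, 1.8, 9.2]
width: 0.0212
```

Request:
{"api": "drive_tool", "payload": {"targets": [0, 0, 0.4, 0, 1, 0, 0, 0.4, 0, 1, 0, 0, 0.4, 0, 1, 0, 0, 0.4, 0, 1, 0, 0, 0.4, 0, 1, 0, 0, 0, 0, 1, 0, 0, 0, 0, 1, 0, 0, 0, 0, 1, 0, 0, 0, 0, 1, 0, 0, 0, 0, 1]}}

```text
time: 10.35
tool_pos: [0.5691, 0.1298, 0.0282]
ee_rot: [180.0, -0.0, 76.5]
wrist_force: [-3.5, 4.4, 11.8]
width: 0.021
```

Run:
```python
from h import *
s=arm.sense();print(s['time'],s['tool_pos'],s['ee_rot'],s['width'],s['wrist_force'],s['ft_torque'])
c=arm.read_camera('wrist');np.savez('w4.npz',**c)
cv2.imwrite('pics/w4.png',cv2.resize(c['img'],None,fx=1.5,fy=1.5)[:,:,::-1])
```

```text
10.35 [0.56907655 0.12981971 0.02823538] [ 1.79966302e+02 -4.09074075e-02  7.64614560e+01] 0.020977400277424608 [-3.48424151  4.38469112 11.80295315] [ 0.40345196  0.69978581 -0.09510125]
```

View pics/w4.png

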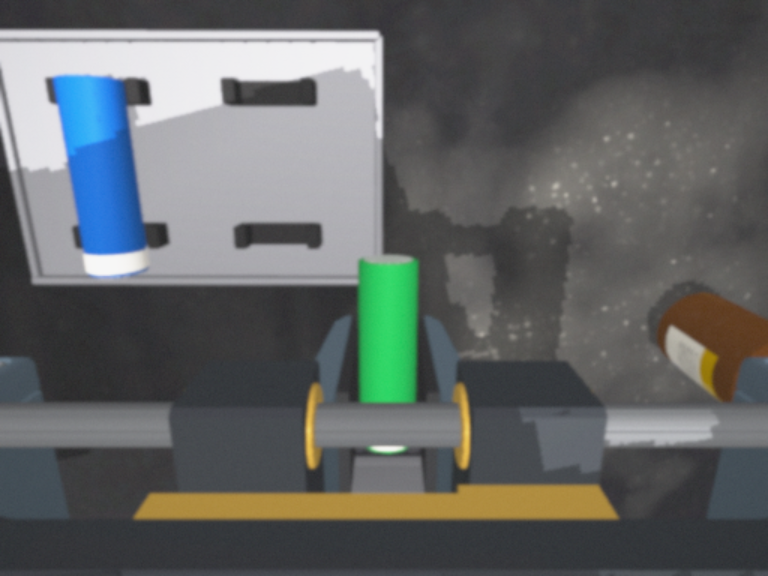

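The pose is holding and the cell has begun to pivot, at about 12 N. I'll measure the tilt from depth.

```bash
cat >> h.py <<'E'
def tilt(c,s=None):
    """cell tilt (plus up positive) by fit of the ridge of the green cylinder in depth"""
    P=cloud(c);H,S,V=masks(c);g=(H>45)&(H<75)&(S>120)
    n,l,st,ce=cv2.connectedComponentsWithStats(g.astype(np.uint8))
    cand=[i for i in range(1,n) if 225<ce[i][0]<295 and st[i,4]>300]; g=l==max(cand,key=lambda i:st[i,4])
    g=cv2.erode(g.astype(np.uint8),np.ones((3,3)))>0
    d=np.array([-.2334,-.9724]);Q=P[g]; 
    vs,us=np.where(g); um=np.median(us); k=np.abs(us-um)<5
    x=Q[k][:,:2]@d; z=Q[k][:,2]; A=np.polyfit(x,z,1)
    for _ in range(3):
        r=z-np.polyval(A,x); kk=np.abs(r)<2.5*np.std(r); x,z=x[kk],z[kk]; A=np.polyfit(x,z,1)
    return np.degrees(np.arctan(A[0])), len(x), x.min(),x.max(), np.std(z-np.polyval(A,x)),A
E
python3 - <<'E'
from h import *
for f in ['w3','w4']: print(f,tilt(dict(np.load(f+'.npz'))))
E
```

```text
w3 (np.float64(-0.05533548832543866), 774, np.float64(-0.2976826095053179), np.float64(-0.248343796921396), np.float64(0.0005586003553212665), array([-0.00096579,  0.16532502]))
w4 (np.float64(3.529448081785063), 802, np.float64(-0.2985180981214991), np.float64(-0.24895411232802206), np.float64(0.0006063606683331712), array([0.06167853, 0.06075129]))
```

Request:
{"api": "drive_tool", "payload": {"targets": [0, 0, 0.5, 0, 1, 0, 0, 0.5, 0, 1, 0, 0, 0.5, 0, 1, 0, 0, 0.5, 0, 1, 0, 0, 0.5, 0, 1, 0, 0, 0.5, 0, 1, 0, 0, 0.5, 0, 1, 0, 0, 0.5, 0, 1, 0, 0, 0, 0, 1, 0, 0, 0, 0, 1]}}

```text
time: 11.23
tool_pos: [0.5694, 0.13, 0.0243]
ee_rot: [179.9, -0.1, 76.5]
wrist_force: [-1.8, 5.7, 13.1]
width: 0.0208
```

Request:
{"api": "drive_tool", "payload": {"targets": [0, 0, 0.5, 0, 1, 0, 0, 0.5, 0, 1, 0, 0, 0.5, 0, 1, 0, 0, 0.5, 0, 1, 0, 0, 0.5, 0, 1, 0, 0, 0.5, 0, 1, 0, 0, 0.5, 0, 1, 0, 0, 0.5, 0, 1, 0, 0, 0, 0, 1, 0, 0, 0, 0, 1]}}

```text
time: 12.07
tool_pos: [0.5696, 0.13, 0.0204]
ee_rot: [179.9, -0.1, 76.5]
wrist_force: [-1.8, 5.4, 12.0]
width: 0.0209
```

Run:
```python
from h import *
s=arm.sense();c=arm.read_camera('wrist');np.savez('w5.npz',**c)
print(tilt(c))
cv2.imwrite('pics/w5.png',c['img'][:,:,::-1])
```

```text
(np.float64(13.771366831261266), 842, np.float64(-0.30019416808950916), np.float64(-0.2521383373938946), np.float64(0.0006358743249011309), array([0.24509373, 0.10392941]))
```

The tilt is 13.8°. The minus end is close to the tray rim, so I'll lift, step clear sideways and finish the tilt there.

Request:
{"api": "drive_tool", "payload": {"targets": [0, 0, -2, 0, 1, 0, 0, -2, 0, 1, -1, 5, 0, 0, 1, -1, 5, 0, 0, 1, 0, 4, 0, 0, 1, 0, 0, 1, 0, 1, 0, 0, 1, 0, 1, 0, 0, 1, 0, 1, 0, 0, 0.5, 0, 1, 0, 0, 0, 0, 1]}}

```text
time: 12.95
tool_pos: [0.5825, 0.1242, 0.0206]
ee_rot: [179.9, -0.0, 76.5]
wrist_force: [-0.3, -2.9, 11.1]
width: 0.021
```

Request:
{"api": "drive_tool", "payload": {"targets": [0, 0, 0.5, 0, 1, 0, 0, 0.5, 0, 1, 0, 0, 0.5, 0, 1, 0, 0, 0.5, 0, 1, 0, 0, 0.5, 0, 1, 0, 0, 0.5, 0, 1, 0, 0, 0.5, 0, 1, 0, 0, 0.5, 0, 1, 0, 0, 0, 0, 1, 0, 0, 0, 0, 1]}}

```text
time: 13.78
tool_pos: [0.5827, 0.1245, 0.0169]
ee_rot: [179.9, -0.0, 76.5]
wrist_force: [-0.8, 1.7, 12.8]
width: 0.0209
```

Run:
```python
from h import *
s=arm.sense();c=arm.read_camera('wrist');np.savez('w6.npz',**c)
t=tilt(c);d=np.array([-.2334,-.9724]);print(t,'ridge at grip',np.polyval(t[-1],s['tool_pos'][:2]@d)-s['tool_pos'][2])
cv2.imwrite('pics/w6.png',c['img'][:,:,::-1])
```

```text
(np.float64(19.975125432626367), 845, np.float64(-0.2974014843703931), np.float64(-0.2511466896289072), np.float64(0.0006418247804175961), array([0.36347866, 0.13231509])) ridge at grip 0.022003442685645757
```

View pics/w6.png

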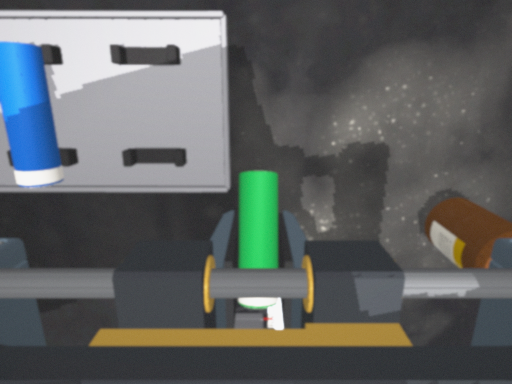

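Run:
```python
from h import *
c=dict(np.load('w1.npz')); P=cloud(c); H,S,V=masks(c)
d=np.array([-.2334,-.9724]);n=np.array([.9724,-.2334]);C=np.array([.5359,.0286])
L=np.stack([(P[...,:2]-C)@d*1000,(P[...,:2]-C)@n*1000,P[...,2]*1000],-1)
print('dome low edge',[((ray(c,302.7,177.7,z)[:2]-C)@d*1000).round(1) for z in(.0424,.045)])
ye=(H>14)&(H<32)&(S>110);ye[:,:290]=0;ye[:,315:]=0;ye[:160]=0;ye[240:]=0
for lo,hi in((160,185),(215,240)):
    vs,us=np.where(ye[lo:hi]); print('yellow',us.min(),us.max(),vs.min()+lo,vs.max()+lo,L[lo:hi][ye[lo:hi]].mean(0),)
u=302
for v in range(150,246,1): print(v,L[v,298].round(1),L[v,302].round(1),c['img'][v,302])
```

```text
dome low edge [np.float64(-31.2), np.float64(-31.8)]
yellow 299 305 173 176 [-36.26039351   8.92119156  47.0358593 ]
yellow 297 303 224 226 [34.72073331  9.48710259 42.68279872]
150 [-64.5   5.   27.3] [-64.5  10.3  26.8] [71 72 73]
151 [-63.    5.3  25.8] [-62.9  10.6  25.3] [66 66 70]
152 [-61.6   5.4  25.5] [-61.7  10.5  25.9] [62 62 62]
153 [-60.6   5.2  27.3] [-60.2  10.7  25.1] [66 64 67]
154 [-60.4   4.4  33.8] [-60.2   9.7  32.5] [73 71 74]
155 [-60.2   3.7  39.9] [-60.1   8.9  39.2] [85 83 85]
156 [-60.1   2.9  46.4] [-60.1   8.   46.1] [97 95 98]
157 [-59.5   2.5  49.8] [-59.2   7.7  48.5] [113 113 115]
158 [-58.1   2.7  49.1] [-57.9   7.8  48. ] [124 125 128]
159 [-56.7   2.8  48.4] [-57.1   7.5  50.7] [133 131 136]
160 [-55.6   2.7  49.2] [-55.5   7.8  48.7] [133 131 137]
161 [-54.5   2.6  50.3] [-54.6   7.6  50.4] [143 141 146]
162 [-53.3   2.7  50.3] [-52.9   7.9  48.4] [166 165 170]
163 [-51.8   2.9  49.3] [-51.9   7.8  49.7] [183 180 185]
164 [-50.5   2.9  49.3] [-50.6   7.9  49.4] [191 190 195]
165 [-49.1   3.1  48.4] [-49.3   7.9  49.5] [190 189 193]
166 [-48.    3.
[... 3603 characters left out ...]
10.3 57.5] [243  37  11]
233 [39.1  5.2 57.7] [38.7 10.2 58.8] [245  45  25]
234 [40.4  5.2 58. ] [40.1 10.3 58.8] [245  41  19]
235 [41.9  5.2 57.9] [41.2 10.2 59.4] [245  45  17]
236 [43.5  5.4 57.4] [42.6 10.3 59.5] [244  37  13]
237 [44.2  5.2 59.1] [44.4 10.5 58.6] [244  36  10]
238 [46.4  5.5 57.2] [46.3 10.7 57.6] [238  36  17]
239 [62.2  9.7 26.5] [61.9 15.3 27. ] [204  48  44]
240 [64.1  9.9 25.7] [63.7 15.5 26.5] [134  67  66]
241 [65.2  9.8 26.6] [65.1 15.5 26.7] [113 104 107]
242 [67.1 10.  25.8] [66.6 15.5 26.9] [187 191 197]
243 [68.9 10.1 25.4] [68.3 15.6 26.6] [240 242 243]
244 [70.4 10.2 25.5] [70.1 15.8 26.1] [246 246 247]
245 [72.1 10.2 25.3] [71.5 15.8 26.4] [247 247 247]
```

Run:
```python
from h import *
d=np.array([-.2334,-.9724]);n=np.array([.9724,-.2334]);C=np.array([.5359,.0286])
c=dict(np.load('w1.npz')); P=cloud(c); H,S,V=masks(c)
L=np.stack([(P[...,:2]-C)@d*1000,(P[...,:2]-C)@n*1000,P[...,2]*1000],-1)
rd=((H<8)|(H>172))&(S>150)&(np.abs(L[...,2]-58)<3)&(np.abs(L[...,0]-40)<8)
y=L[rd][:,1];print('red y',np.percentile(y,[0,2,98,100]))
b=(np.abs(L[...,2]-49)<3)&(np.abs(L[...,0]+53)<6)&(np.abs(L[...,1])<40);y=L[b][:,1];print('housing y',np.percentile(y,[0,2,98,100]))
gd=(np.abs(L[...,2]-44.6)<2)&(np.abs(L[...,1]-9)<25)&(np.abs(L[...,0]+28)<9);print('guides',np.sort(L[gd][:,1]).round(1)[::4])
c=dict(np.load('w6.npz'));P=cloud(c);H,S,V=masks(c);g=(H>45)&(H<75)&(S>120);g[:150]=0;g[260:]=0;g[:,:220]=0;g[:,300:]=0
y=(P[g][:,:2]-C)@n*1000;print('cell y',np.percentile(y,[1,50,99]))
s=arm.sense();print('tcp',(s['tool_pos'][:2]-C)@d*1000,(s['tool_pos'][:2]-C)@n*1000,s['tool_pos'][2],s['wrist_force'],s['time'])
```

```text
red y [-8.00187922 -7.70429261 24.37545753 24.74933945]
housing y [-8.17499072 -7.23741783 26.70991363 27.82907205]
guides [-7.5 -7.4 -7.3 -7.1 -6.2 -6.1 -5.9 -4.8 -4.7 -4.5 -4.3  5.4  7.8 13.1
 24.2 24.8 24.8 25.3 25.5 26.  26.2 27.  27.2 27.5]
cell y [14.16255782 24.4897045  35.23581599]
tcp -104.18790320712277 23.163473743777004 0.016860293756308407 [-1.57291816  2.02349277 13.66482641] 13.8333
```

Request:
{"api": "drive_tool", "payload": {"targets": [0, 0, -8, 0, 1, 0, 0, -20, 0, 1, 0, 0, -25, 0, 1, 0, 0, -10, 0, 1, -8, 0, -2, 0, 1, -20, -4, 0, 0, 1, -25, -4, 0, 0, 1, -25, -4, 0, 0, 1, -20, -3.5, 0, 0, 1, -12, 0, 0, 0, 1]}}

```text
time: 14.67
tool_pos: [0.5388, 0.0191, 0.0798]
ee_rot: [-179.9, 0.0, 76.4]
wrist_force: [-0.7, 0.6, -1.2]
width: 0.0206
```

Request:
{"api": "drive_tool", "payload": {"targets": [-3, 0, 0, 0, 1, 0, 0, 0, 0, 1, 0, 0, 0, 0, 1, 0, 0, 0, 0, 1, 0, 0, 0, 0, 1, 0, 0, 0, 0, 1, 0, 0, 0, 0, 1, 0, 0, 0, 0, 1, 0, 0, 0, 0, 1, 0, 0, 0, 0, 1]}}

```text
time: 15.5
tool_pos: [0.5403, 0.018, 0.081]
ee_rot: [180.0, -0.0, 76.5]
wrist_force: [-0.1, 0.5, -1.5]
width: 0.0208
```

```bash
cat >> h.py <<'E'
D=np.array([-.2334,-.9724]);N=np.array([.9724,-.2334]);C0=np.array([.5359,.0286])
def loc(P): 
    P=np.asarray(P); return np.stack([(P[...,:2]-C0)@D*1000,(P[...,:2]-C0)@N*1000,P[...,2]*1000],-1)
def st():
    s=arm.sense();f=s['wrist_force'];print('t',round(s['time'],2),'tcp',loc(s['tool_pos']).round(2),'F',np.array([f[:2]@D,f[:2]@N,f[2]]).round(1),'yaw',s['ee_rot'].round(1),'w',s['width']); return s
E
python3 - <<'E'
from h import *
s=st();c=arm.read_camera('wrist');np.savez('w7.npz',**c)
t=tilt(c);print(t,'ridge at grip',np.polyval(t[-1],s['tool_pos'][:2]@D)-s['tool_pos'][2], 'minus top x',t[2]-s['tool_pos'][:2]@D)
P=cloud(c);H,S,V=masks(c);g=(H>45)&(H<75)&(S>120);g[:150]=0;g[270:]=0;g[:,:220]=0;g[:,300:]=0
y=loc(P[g])[:,1];print('cell y',np.percentile(y,[1,50,99]))
cv2.imwrite('pics/w7.png',cv2.resize(c['img'][100:300,150:400],None,fx=3,fy=3)[:,:,::-1])
c=arm.read_camera('scene');np.savez('s7.npz',**c)
cv2.imwrite('pics/s7.png',cv2.resize(c['img'][150:250,180:330],None,fx=5,fy=5)[:,:,::-1])
E
```

```text
t 15.5 tcp [ 9.29  6.73 80.96] F [-0.5 -0.2 -1.5] yaw [180.   -0.   76.5] w 0.020756920336258058
(np.float64(19.308889666573897), 839, np.float64(-0.18350353909396308), np.float64(-0.13721521268875395), np.float64(0.0006590994184520369), array([0.35036921, 0.15315086])) ridge at grip 0.02187427064425354 minus top x -0.039906805414957086
cell y [-2.21306738  8.06000505 18.86603471]
```

View pics/w7.png

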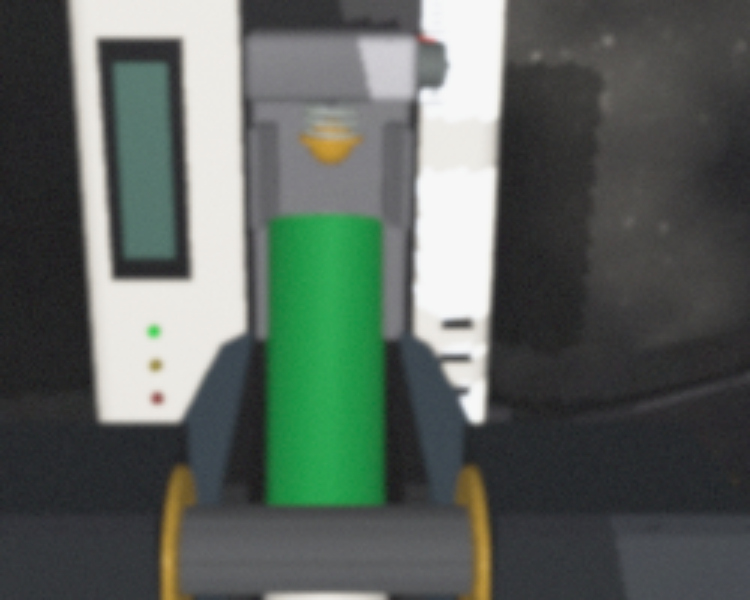

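View pics/s7.png

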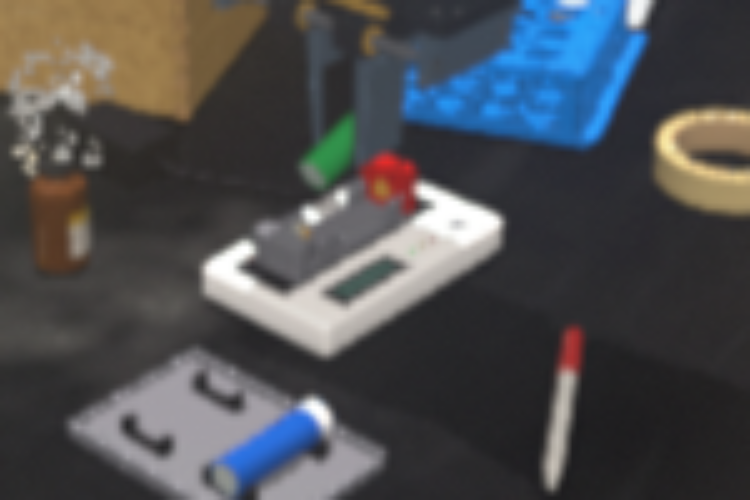

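The close view shows the brass dome at about (330,150) and the cell's minus end at (325,215), nearly in line. I'll refine the dome, guide and deck positions in this view.

Run:
```python
from h import *
c=dict(np.load('w7.npz'));P=cloud(c);H,S,V=masks(c);L=loc(P)
ye=(H>12)&(H<32)&(S>110);ye[:,:230]=0;ye[:,290:]=0;ye[:135]=0;ye[160:]=0
vs,us=np.where(ye);print('dome px',us.min(),us.max(),us.mean(),vs.min(),vs.max(),'y',loc(ray(c,us.mean(),vs.mean(),.0445)),'tip',loc(ray(c,us.mean(),vs.max()+.7,.0430)),L[ye].mean(0),L[ye].max(0))
for lo,hi in((172,190),(190,220),(220,255)):
    g=(H>45)&(H<75)&(S>120);g[:lo]=0;g[hi:]=0;g[:,:220]=0;g[:,300:]=0
    vv,uu=np.where(g);print('cell rows',lo,hi,uu.min(),uu.max(),uu.mean(),'y',np.percentile(L[g][:,1],[1,50,99]).round(2),(L[g][:,1].min()+L[g][:,1].max())/2)
k=(np.abs(L[...,2]-49.5)<3)&(np.abs(L[...,0]+53)<6)&(np.abs(L[...,1])<40);print('housing',np.percentile(L[k],[1,99],axis=0), L[k].mean(0))
dk=L[155:168,250:270].reshape(-1,3);print('deck',np.median(dk,0),dk[:,2].std())
print('row150..', [(u,L[160,u].round(1).tolist()) for u in range(228,296,3)])
```

```text
dome px 251 269 259.62626262626264 145 153 y [-35.8867636    9.13346902  44.5       ] tip [-32.57786611   9.14791862  43.        ] [-36.26676874   9.11914417  46.93610208] [-33.31754062  15.09664009  50.0715448 ]
cell rows 172 190 240 276 258.0 y [-1.67  8.06 17.68] 7.994894433135705
cell rows 190 220 238 278 257.9822852081488 y [-1.68  8.06 17.69] 7.988850011623656
cell rows 220 255 238 278 258.0844475721323 y [-2.22  8.06 18.91] 8.356353612932052
housing [[-58.81133316  -7.92384122  47.92882105]
 [-47.23056052  27.20457876  51.1539909 ]] [-53.09082243   9.61145071  49.52581479]
deck [-25.48260184   9.13364161  31.64701044] 0.6048158522668402
row150.. [(228, [-25.2, -13.2, 26.3]), (231, [-25.0, -11.1, 25.7]), (234, [-29.0, -7.4, 46.3]), (237, [-28.7, -5.6, 44.5]), (240, [-27.8, -3.9, 40.1]), (243, [-26.2, -2.3, 31.8]), (246, [-26.3, -0.2, 32.1]), (249, [-26.1, 1.8, 31.0]), (252, [-26.2, 3.9, 31.5]), (255, [-26.2, 6.0, 31.7]), (258, [-26.0, 8.1, 30.8]), (261, [-26.0, 10.2, 30.6]), (264, [-26.1, 12.3, 31.2]), (267, [-26.1, 14.3, 31.0]), (270, [-26.1, 16.4, 31.2]), (273, [-26.1, 18.5, 31.0]), (276, [-26.4, 20.5, 32.8]), (279, [-27.9, 22.0, 40.6]), (282, [-28.6, 23.8, 44.0]), (285, [-28.9, 25.6, 45.7]), (288, [-25.2, 29.4, 26.6]), (291, [-25.1, 31.6, 25.7]), (294, [-25.0, 33.7, 25.5])]
```

Request:
{"api": "drive_tool", "payload": {"targets": [0, 1.1, 3, 0, 1, 0, 0, 6, 0, 1, 0, 0, 7, 0, 1, 0, 0, 6, 0, 1, 0, 0, 4, 0, 1, 0, 0, 2, 0, 1, 0, 0, 1, 0, 1, 0, 0, 1, 0, 1, 0, 0, 0, 0, 1, 0, 0, 0, 0, 1]}}

```text
time: 16.43
tool_pos: [0.5414, 0.0177, 0.0511]
ee_rot: [180.0, -0.0, 76.5]
wrist_force: [0.1, -0.1, -0.9]
width: 0.0209
```

Run:
```python
from h import *
st()
```

```text
t 16.43 tcp [ 9.34  7.91 51.08] F [ 0.1  0.1 -0.9] yaw [180.   -0.   76.5] w 0.02093328022362703
```

Free of contact. Now I'll move toward the spring contact, watching for force onset.

Request:
{"api": "drive_tool", "payload": {"targets": [1, 0, 0, 0, 1, 1, 0, 0, 0, 1, 1, 0, 0, 0, 1, 1, 0, 0, 0, 1, 1, 0, 0, 0, 1, 1, 0, 0, 0, 1, 0.5, 0, 0, 0, 1, 0.5, 0, 0, 0, 1, 0, 0, 0, 0, 1, 0, 0, 0, 0, 1]}}

```text
time: 17.27
tool_pos: [0.5429, 0.0244, 0.0509]
ee_rot: [-180.0, 0.0, 76.5]
wrist_force: [-0.2, -3.8, 0.0]
width: 0.0208
```

Run:
```python
from h import *
s=st();c=arm.read_camera('wrist');np.savez('w8.npz',**c);t=tilt(c);print(t)
cv2.imwrite('pics/w8.png',cv2.resize(c['img'][100:300,150:400],None,fx=3,fy=3)[:,:,::-1])
```

```text
t 17.27 tcp [ 2.49  7.8  50.93] F [3.8 0.7 0. ] yaw [-180.     0.    76.5] w 0.020754510862073097
(np.float64(19.275736027055654), 839, np.float64(-0.19039603500964483), np.float64(-0.14413982034664338), np.float64(0.0006572989568315794), array([0.34971967, 0.12536874]))
```

View pics/w8.png

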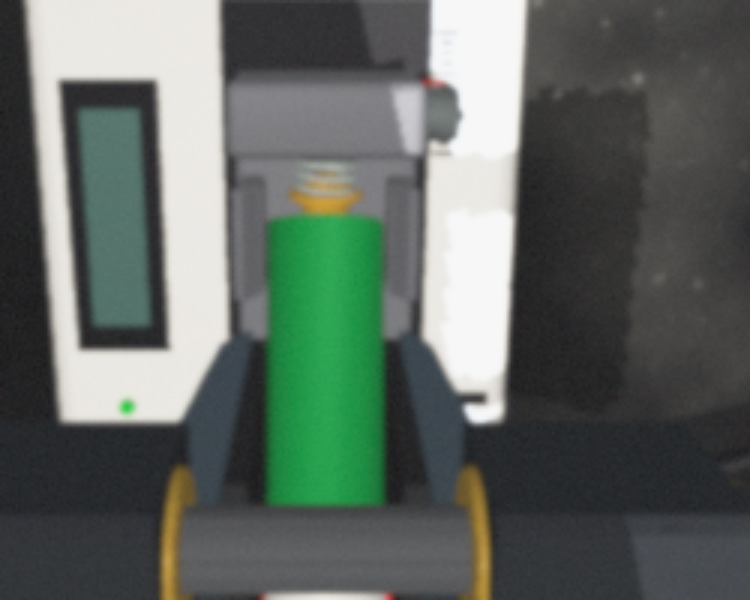

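Request:
{"api": "drive_tool", "payload": {"targets": [0.5, 0, 0, 0, 1, 0.5, 0, 0, 0, 1, 0.5, 0, 0, 0, 1, 0.5, 0, 0, 0, 1, 0.5, 0, 0, 0, 1, 0.5, 0, 0, 0, 1, 0.4, 0, 0, 0, 1, 0.3, 0, 0, 0, 1, 0, 0, 0, 0, 1, 0, 0, 0, 0, 1]}}

```text
time: 18.15
tool_pos: [0.5437, 0.0279, 0.0509]
ee_rot: [-180.0, 0.0, 76.5]
wrist_force: [-1.1, -7.1, 0.4]
width: 0.021
```

Run:
```python
from h import *
s=st();c=arm.read_camera('wrist');np.savez('w9.npz',**c);t=tilt(c);print(t[0],'minus rel',t[2]-s['tool_pos'][:2]@D)
```

```text
t 18.15 tcp [-1.19  7.77 50.93] F [7.1 0.6 0.4] yaw [-180.     0.    76.5] w 0.02098593492361087
19.629940070068333 minus rel -0.03995858220142376
```

Request:
{"api": "drive_tool", "payload": {"targets": [0, 0, 0.5, 0, 1, 0, 0, 0.5, 0, 1, 0, 0, 0.5, 0, 1, 0, 0, 0.5, 0, 1, 0, 0, 0.5, 0, 1, 0, 0, 0.5, 0, 1, 0, 0, 0.5, 0, 1, 0, 0, 0.5, 0, 1, 0, 0, 0, 0, 1, 0, 0, 0, 0, 1]}}

```text
time: 19.03
tool_pos: [0.5442, 0.0279, 0.0472]
ee_rot: [180.0, 0.0, 76.5]
wrist_force: [-1.4, -7.4, 3.9]
width: 0.0211
```

Run:
```python
from h import *
s=st()
```

```text
t 19.03 tcp [-1.21  8.23 47.25] F [7.5 0.4 3.9] yaw [180.    0.   76.5] w 0.02105057636614216
```

Request:
{"api": "drive_tool", "payload": {"targets": [0, 0, 0.4, 0, 1, 0, 0, 0.4, 0, 1, 0, 0, 0.4, 0, 1, 0, 0, 0.4, 0, 1, 0, 0, 0.4, 0, 1, 0, 0, 0, 0, 1, 0, 0, 0, 0, 1, 0, 0, 0, 0, 1, 0, 0, 0, 0, 1, 0, 0, 0, 0, 1]}}

```text
time: 19.87
tool_pos: [0.5442, 0.0278, 0.0453]
ee_rot: [180.0, 0.0, 76.5]
wrist_force: [-0.9, -7.8, 4.0]
width: 0.0208
```

Run:
```python
from h import *
s=st();c=arm.read_camera('wrist');np.savez('w10.npz',**c);t=tilt(c);print(t[0],'minus rel',t[2]-s['tool_pos'][:2]@D,np.polyval(t[-1],s['tool_pos'][:2]@D)-s['tool_pos'][2])
cv2.imwrite('pics/w10.png',cv2.resize(c['img'][100:300,150:400],None,fx=3,fy=3)[:,:,::-1])
c=arm.read_camera('scene');np.savez('s10.npz',**c)
cv2.imwrite('pics/s10.png',cv2.resize(c['img'][165:235,200:305],None,fx=7,fy=7,interpolation=2)[:,:,::-1])
```

```text
t 19.87 tcp [-1.16  8.28 45.26] F [7.8 1.  4. ] yaw [180.    0.   76.5] w 0.020827923596618617
19.092409860673698 minus rel -0.0399672925615335 0.02191268642414812
```

View pics/w10.png

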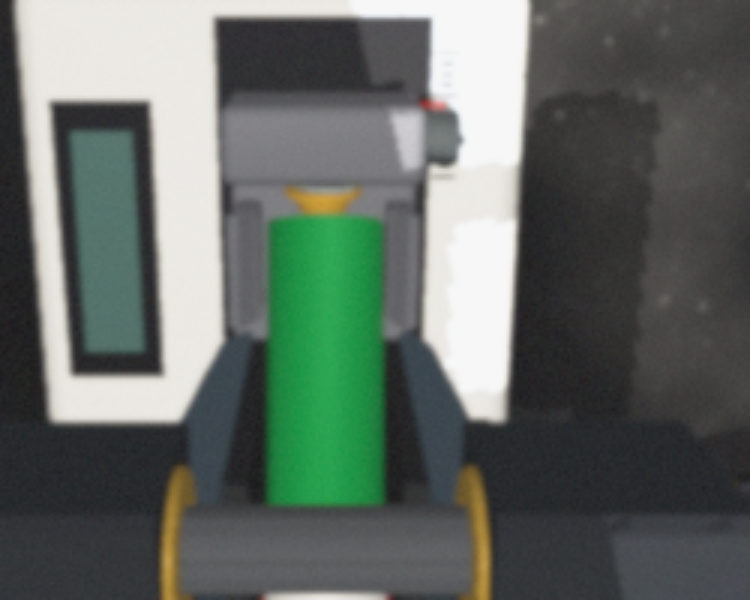

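View pics/s10.png

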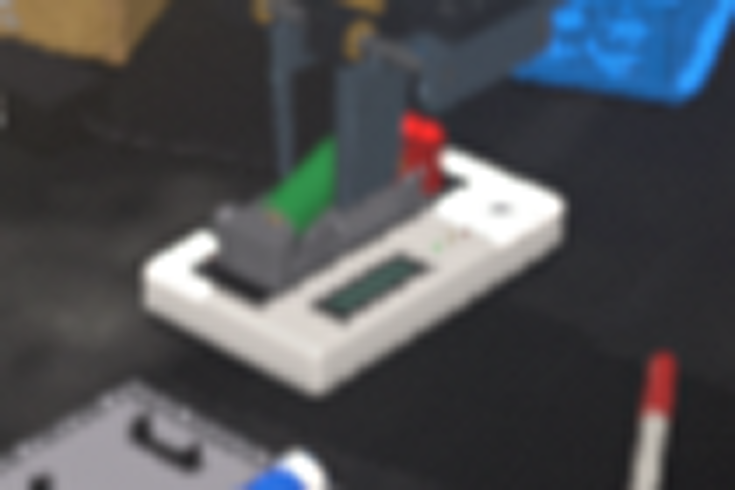

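Request:
{"api": "drive_tool", "payload": {"targets": [0, 0, 0.4, 0, 1, 0, 0, 0.4, 0, 1, 0, 0, 0.4, 0, 1, -0.1, 0, 0.4, 0, 1, -0.1, 0, 0.4, 0, 1, -0.2, 0, 0.4, 0, 1, -0.2, 0, 0.4, 0, 1, 0, 0, 0, 0, 1, 0, 0, 0, 0, 1, 0, 0, 0, 0, 1]}}

```text
time: 20.8
tool_pos: [0.5443, 0.0274, 0.0427]
ee_rot: [179.9, -0.0, 76.5]
wrist_force: [-2.8, -5.9, 9.8]
width: 0.0212
```

Run:
```python
from h import *
s=st();c=arm.read_camera('wrist');np.savez('w11.npz',**c);t=tilt(c);print(t[0],'minus rel',t[2]-s['tool_pos'][:2]@D,np.polyval(t[-1],s['tool_pos'][:2]@D)-s['tool_pos'][2])
```

```text
t 20.8 tcp [-0.78  8.42 42.74] F [ 6.4 -1.4  9.8] yaw [179.9  -0.   76.5] w 0.021180005151640386
18.6173202034252 minus rel -0.04002704180936398 0.02192102252730531
```

Request:
{"api": "drive_tool", "payload": {"targets": [0, 0, 0.4, 0, 1, -0.1, 0, 0.4, 0, 1, -0.1, 0, 0.4, 0, 1, -0.1, 0, 0.4, 0, 1, -0.1, 0, 0.4, 0, 1, -0.1, 0, 0.4, 0, 1, 0, 0, 0, 0, 1, 0, 0, 0, 0, 1, 0, 0, 0, 0, 1, 0, 0, 0, 0, 1]}}

```text
time: 21.68
tool_pos: [0.5442, 0.0268, 0.0404]
ee_rot: [179.9, -0.0, 76.5]
wrist_force: [-2.6, -7.1, 9.6]
width: 0.0208
```

Run:
```python
from h import *
s=st();c=arm.read_camera('wrist');np.savez('w12.npz',**c);t=tilt(c);print(t[0],'minus rel',t[2]-s['tool_pos'][:2]@D,np.polyval(t[-1],s['tool_pos'][:2]@D)-s['tool_pos'][2])
```

```text
t 21.68 tcp [-0.23  8.46 40.35] F [ 7.6 -0.9  9.6] yaw [179.9  -0.   76.5] w 0.02080206991376073
15.85953649263431 minus rel -0.039670192381134534 0.022301932360969876
```

Request:
{"api": "drive_tool", "payload": {"targets": [-0.1, 0, 0.4, 0, 1, -0.1, 0, 0.4, 0, 1, -0.1, 0, 0.4, 0, 1, -0.1, 0, 0.4, 0, 1, -0.1, 0, 0.4, 0, 1, -0.1, 0, 0.4, 0, 1, -0.1, 0, 0.4, 0, 1, -0.1, 0, 0.4, 0, 1, 0, 0, 0, 0, 1, 0, 0, 0, 0, 1]}}

```text
time: 22.57
tool_pos: [0.544, 0.0261, 0.0372]
ee_rot: [179.9, -0.0, 76.5]
wrist_force: [-3.1, -6.9, 10.3]
width: 0.0206
```

Run:
```python
from h import *
s=st();c=arm.read_camera('wrist');np.savez('w13.npz',**c);t=tilt(c);print(t[0],'minus rel',t[2]-s['tool_pos'][:2]@D,np.polyval(t[-1],s['tool_pos'][:2]@D)-s['tool_pos'][2])
cv2.imwrite('pics/w13.png',cv2.resize(c['img'][100:300,150:400],None,fx=3,fy=3)[:,:,::-1])
```

```text
t 22.57 tcp [ 0.58  8.49 37.16] F [ 7.5 -1.4 10.3] yaw [179.9  -0.   76.5] w 0.020565741397515866
11.869438998751217 minus rel -0.03936980986661914 0.022804503149095712
```

View pics/w13.png

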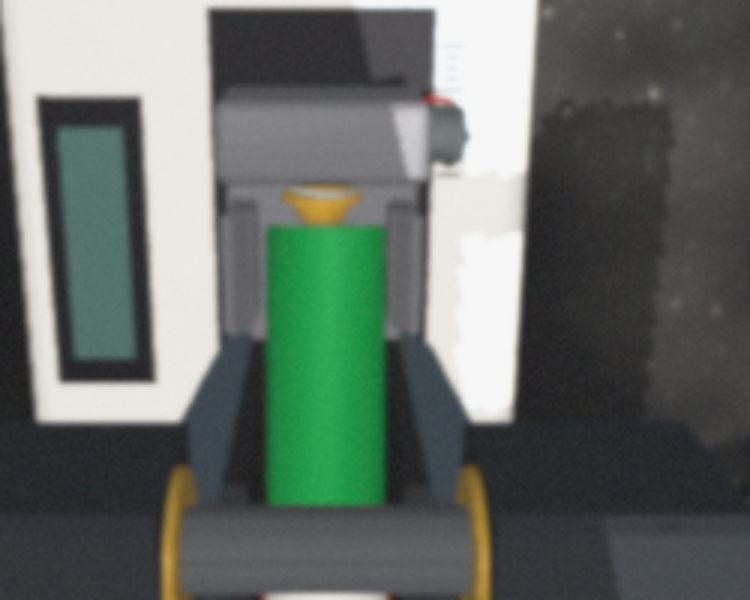

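Request:
{"api": "drive_tool", "payload": {"targets": [-0.1, 0, 0.4, 0, 1, -0.1, 0, 0.4, 0, 1, -0.2, 0, 0.4, 0, 1, -0.1, 0, 0.4, 0, 1, -0.2, 0, 0.4, 0, 1, -0.1, 0, 0.4, 0, 1, -0.2, 0, 0.4, 0, 1, -0.1, 0, 0, 0, 1, 0, 0, 0, 0, 1, 0, 0, 0, 0, 1]}}

```text
time: 23.45
tool_pos: [0.5439, 0.0253, 0.0344]
ee_rot: [179.9, -0.0, 76.5]
wrist_force: [-2.1, -2.9, 9.8]
width: 0.0207
```

Run:
```python
from h import *
s=st();c=arm.read_camera('wrist');np.savez('w14.npz',**c);t=tilt(c);print(t[0],'minus rel',t[2]-s['tool_pos'][:2]@D,np.polyval(t[-1],s['tool_pos'][:2]@D)-s['tool_pos'][2])
```

```text
t 23.45 tcp [ 1.35  8.5  34.42] F [ 3.3 -1.4  9.8] yaw [179.9  -0.   76.5] w 0.020650047645042136
8.356547637354542 minus rel -0.0392773614721218 0.02324461555174598
```

Request:
{"api": "drive_tool", "payload": {"targets": [0, 0, 0, 0, 0.4, 0, 0, 0, 0, 0.2, 0, 0, 0, 0, 0.1, 0, 0, 0, 0, 0.1, 0, 0, -2, 0, 0.1, 0, 0, -5, 0, 0.1, 0, 0, -10, 0, 0.1, 0, 0, -10, 0, 0.1, 0, 0, -10, 0, 0.1, 0, 0, -3, 0, 0.1]}}

```text
time: 24.33
tool_pos: [0.5442, 0.0252, 0.076]
ee_rot: [179.9, -0.0, 76.5]
wrist_force: [-0.1, -0.0, 0.6]
width: 0.041
```

Run:
```python
from h import *
s=st();c=arm.read_camera('wrist');np.savez('w15.npz',**c);t=tilt(c);print(t)
cv2.imwrite('pics/w15.png',cv2.resize(c['img'][100:300,150:400],None,fx=3,fy=3)[:,:,::-1])
```

```text
t 24.33 tcp [ 1.42  8.83 76.  ] F [ 0.  -0.1  0.6] yaw [179.9  -0.   76.5] w 0.04101152264832065
(np.float64(7.910820441722056), 819, np.float64(-0.18961178566339712), np.float64(-0.1307901760965015), np.float64(0.000659138903008822), array([0.13895396, 0.07876974]))
```

View pics/w15.png

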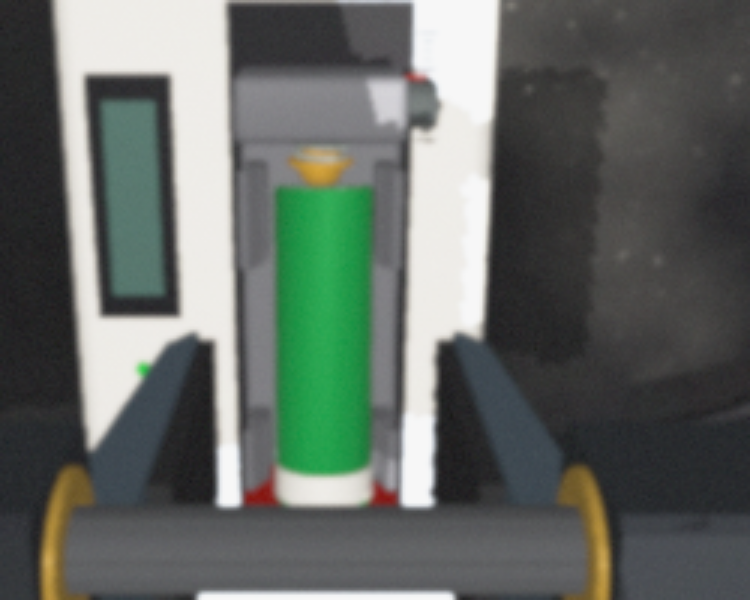

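The cell is trapped under the catch at 7.9°, with the plus band at (323,485). I'll close the fingers, shift over the plus end and press down gently.

Request:
{"api": "drive_tool", "payload": {"targets": [-2, 0, 0, 0, 0.4, -3, 0, 0, 0, 0.7, -3, 0, 0, 0, 1, -2, 0, 0, 0, 1, 0, 0, 0, 0, 1, 0, 0, 0, 0, 1, 0, 0, 3, 0, 1, 0, 0, 4, 0, 1, 0, 0, 3, 0, 1, 0, 0, 1, 0, 1]}}

```text
time: 25.22
tool_pos: [0.5404, 0.0155, 0.062]
ee_rot: [-180.0, 0.0, 76.5]
wrist_force: [0.2, -0.6, 1.8]
width: 0.0005
```

Request:
{"api": "drive_tool", "payload": {"targets": [0, 0, 0.5, 0, 1, 0, 0, 0.5, 0, 1, 0, 0, 0.5, 0, 1, 0, 0, 0.5, 0, 1, 0, 0, 0.5, 0, 1, 0, 0, 0.5, 0, 1, 0, 0, 0.5, 0, 1, 0, 0, 0, 0, 1, 0, 0, 0, 0, 1, 0, 0, 0, 0, 1]}}

```text
time: 26.05
tool_pos: [0.5408, 0.0154, 0.0593]
ee_rot: [180.0, -0.0, 76.5]
wrist_force: [-0.4, -1.6, 2.9]
width: 0.0002
```

Request:
{"api": "drive_tool", "payload": {"targets": [0, 0, 0.5, 0, 1, 0, 0, 0.5, 0, 1, 0, 0, 0.5, 0, 1, 0, 0, 0.5, 0, 1, 0, 0, 0.5, 0, 1, 0, 0, 0.5, 0, 1, 0, 0, 0, 0, 1, 0, 0, 0, 0, 1, 0, 0, 0, 0, 1, 0, 0, 0, 0, 1]}}

```text
time: 26.88
tool_pos: [0.5407, 0.0155, 0.0562]
ee_rot: [-180.0, -0.0, 76.5]
wrist_force: [-1.1, -2.3, 3.4]
width: 0.0004
```

Request:
{"api": "drive_tool", "payload": {"targets": [0, 0, 0.4, 0, 1, 0, 0, 0.4, 0, 1, 0, 0, 0.4, 0, 1, 0, 0, 0.3, 0, 1, 0, 0, 0.3, 0, 1, 0, 0, 0, 0, 1, 0, 0, 0, 0, 1, 0, 0, 0, 0, 1, 0, 0, 0, 0, 1, 0, 0, 0, 0, 1]}}

```text
time: 27.72
tool_pos: [0.5407, 0.0155, 0.0544]
ee_rot: [-180.0, -0.0, 76.5]
wrist_force: [0.1, -0.2, 0.5]
width: 0.0004
```

Run:
```python
from h import *
s=st();c=arm.read_camera('wrist');np.savez('w16.npz',**c);print(tilt(c))
cv2.imwrite('pics/w16.png',cv2.resize(c['img'][100:300,150:400],None,fx=3,fy=3)[:,:,::-1])
```

```text
t 27.72 tcp [11.63  7.74 54.39] F [0.2 0.1 0.5] yaw [-180.    -0.    76.5] w 0.0004105173700436753
(np.float64(-0.45740917459435987), 497, np.float64(-0.1868136863303571), np.float64(-0.14713006348205449), np.float64(0.000604635853131843), array([-0.00798347,  0.05184611]))
```

View pics/w16.png

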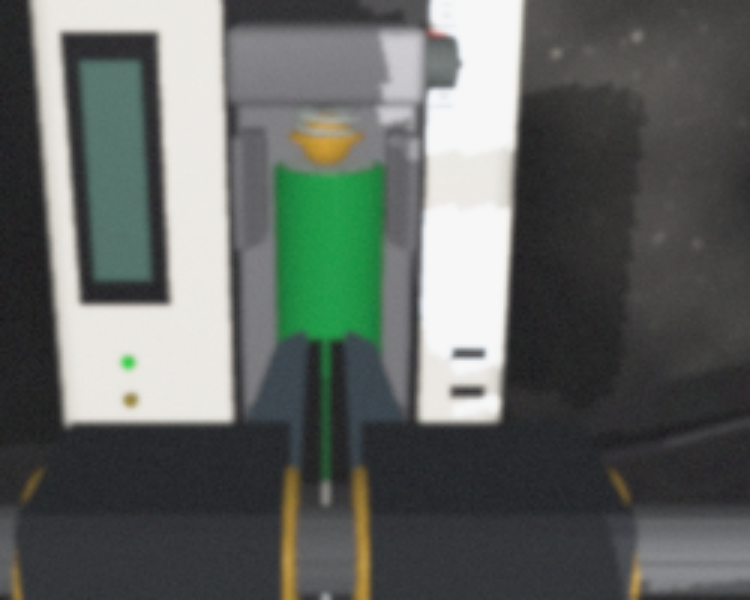

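The cell has clicked in: the force dropped away and it reads level within 0.5°. One gentle press confirms it is home, then I'll retreat.

Request:
{"api": "drive_tool", "payload": {"targets": [0, 0, 0.3, 0, 1, 0, 0, 0.3, 0, 1, 0, 0, 0.3, 0, 1, 0, 0, 0.3, 0, 1, 0, 0, 0.2, 0, 1, 0, 0, 0, 0, 1, 0, 0, 0, 0, 1, 0, 0, 0, 0, 1, 0, 0, 0, 0, 1, 0, 0, 0, 0, 1]}}

```text
time: 28.6
tool_pos: [0.541, 0.0154, 0.0533]
ee_rot: [180.0, -0.0, 76.5]
wrist_force: [-1.0, -0.8, 4.9]
width: 0.0006
```

Request:
{"api": "drive_tool", "payload": {"targets": [0, 0, 0.3, 0, 1, 0, 0, 0.3, 0, 1, 0, 0, 0.2, 0, 1, 0, 0, 0, 0, 1, 0, 0, 0, 0, 1, 0, 0, 0, 0, 1, 0, 0, 0, 0, 1, 0, 0, 0, 0, 1, 0, 0, 0, 0, 1, 0, 0, 0, 0, 1]}}

```text
time: 29.43
tool_pos: [0.5415, 0.0153, 0.053]
ee_rot: [179.9, -0.0, 76.5]
wrist_force: [-1.8, -2.9, 12.3]
width: 0.0003
```

Request:
{"api": "drive_tool", "payload": {"targets": [0, 0, -2, 0, 1, 0, 0, -8, 0, 1, 5, 0, -15, 0, 1, 15, 0, -20, 0, 1, 15, 0, -20, 0, 1, 15, 0, -15, 0, 1, 10, 0, -10, 0, 1, 0, 0, 0, 0, 1, 0, 0, 0, 0, 1, 0, 0, 0, 0, 1]}}

```text
time: 30.27
tool_pos: [0.554, 0.0733, 0.1413]
ee_rot: [-179.9, 0.0, 76.5]
wrist_force: [0.5, -0.0, -0.5]
width: 0.0005
```

Run:
```python
from h import *
s=st();c=arm.read_camera('wrist');np.savez('w17.npz',**c);t=tilt(c);print(t)
P=cloud(c);L=loc(P);H,S,V=masks(c)
g=(H>45)&(H<75)&(S>120)&(np.abs(L[...,1]-9)<14)&(L[...,2]>45);print('green x',np.percentile(L[g][:,0],[0,1,99,100]),'zmax',np.percentile(L[g][:,2],95),'y',np.percentile(L[g][:,1],[1,99]))
b=(V>140)&(S<70)&(np.abs(L[...,1]-9)<8)&(L[...,2]>45)&(L[...,2]<60)&(L[...,0]>15)&(L[...,0]<45);print('band x',np.percentile(L[b][:,0],[1,99]),np.percentile(L[b][:,2],[50,95]))
ye=(H>12)&(H<32)&(S>110)&(np.abs(L[...,1]-9)<8)&(L[...,0]<-20)&(L[...,0]>-50);print('dome',np.percentile(L[ye],[1,50,99],axis=0))
cv2.imwrite('pics/w17.png',cv2.resize(c['img'],None,fx=1.5,fy=1.5)[:,:,::-1])
c=arm.read_camera('scene');cv2.imwrite('pics/s17.png',cv2.resize(c['img'][150:250,180:330],None,fx=5,fy=5,interpolation=2)[:,:,::-1])
```

```text
t 30.27 tcp [-47.67   7.16 141.28] F [-0.1  0.5 -0.5] yaw [-179.9    0.    76.5] w 0.0005119004995611802
(np.float64(-0.10093313815764418), 100, np.float64(-0.18638669043236633), np.float64(-0.1326936087166893), np.float64(0.0006411871450393077), array([-0.00176162,  0.05213935]))
green x [-125.92832196  -64.439838     20.80675211   22.46852498] zmax 189.77140147922714 y [ 1.52430708 19.72496434]Traceback (most recent call last):
  File "<stdin>", line 5, in <module>
    return _quantile_unchecked(
        a, q, axis, out, overwrite_input, method, keepdims, weights)
    return _ureduce(a,
                    func=_quantile_ureduce_func,
    ...<5 lines>...
                    overwrite_input=overwrite_input,
                    method=method)
    r = func(a, **kwargs)
    result = _quantile(arr,
                       quantiles=q,
    ...<2 lines>...
                       out=out,
                       weights=wgt)
    slices_having_nans = np.isnan(arr[-1, ...])
                                  ~~~^^^^^^^^^
IndexError: index -1 is out of bounds for axis 0 with size 0
```

Request:
{"api": "drive_tool", "payload": {"targets": [0, 0, -15, 0, 0.5, 3, 0, -20, 0, 0, 5, 0, -20, 0, -0.5, 5, 0, -20, 0, -1, 5, 0, -10, 0, -1, 0, 0, 0, 0, -1, 0, 0, 0, 0, -1, 0, 0, 0, 0, -1, 0, 0, 0, 0, -1, 0, 0, 0, 0, -1]}}

```text
time: 31.15
tool_pos: [0.5585, 0.091, 0.2261]
ee_rot: [-179.9, 0.0, 76.5]
wrist_force: [-0.2, 0.7, -0.2]
width: 0.0641
```

Run:
```python
from h import *
s=st();c=arm.read_camera('wrist');np.savez('w17.npz',**c)
cv2.imwrite('pics/w17.png',cv2.resize(c['img'],None,fx=1.5,fy=1.5)[:,:,::-1])
P=cloud(c);L=loc(P);H,S,V=masks(c)
g=(H>45)&(H<75)&(S>120)&(np.abs(L[...,1]-9)<14)&(L[...,2]>45)&(L[...,2]<60)&(np.abs(L[...,0])<60);X=L[g];print('green x',np.percentile(X[:,0],[0,1,99,100]),'y',np.percentile(X[:,1],[1,99]))
k=np.abs(X[:,1]-np.median(X[:,1]))<3;A=np.polyfit(X[k,0],X[k,2],1);print('tilt',np.degrees(np.arctan(A[0])),'ridge z at 0',A[1])
b=(V>140)&(S<70)&(np.abs(L[...,1]-9)<8)&(L[...,2]>45)&(L[...,2]<60)&(L[...,0]>15)&(L[...,0]<45);print('band',b.sum(),[np.percentile(L[b][:,i],[2,50,98]) for i in (0,2)] if b.sum() else '')
c=arm.read_camera('scene');cv2.imwrite('pics/s17.png',cv2.resize(c['img'][150:250,180:330],None,fx=5,fy=5,interpolation=2)[:,:,::-1])
```

```text
t 31.15 tcp [-65.95   7.38 226.1 ] F [-0.6 -0.4 -0.2] yaw [-179.9    0.    76.5] w 0.06407709368039148
green x [-34.41665501 -33.9582714   24.73069065  25.33302773] y [ 1.49964358 19.99218171]
tilt -0.02243570594389188 ridge z at 0 52.57961695816775
band 99 [array([26.32538842, 30.42821854, 34.30269543]), array([46.89023719, 52.09369073, 56.88979071])]
```

View pics/w17.png

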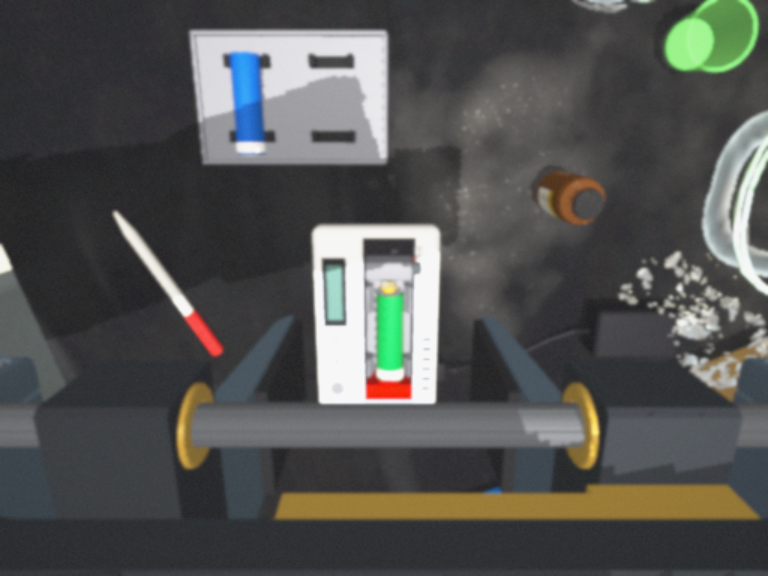

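View pics/s17.png

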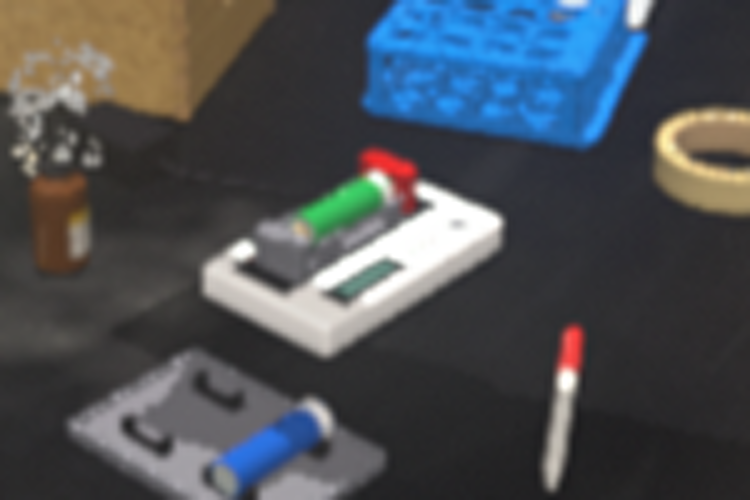

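The cell lies level in the bay, with its plus band under the catch at (390,375) in the wrist view. The blue cell, pen and bottle look undisturbed, and the robot is clear of everything.

```bash
python3 -c "
from cell import arm
print(arm.finish_job())"
```

```text
the job is handed in; nothing more can be done
None
```

The green cell is in the charger bay, lying level under the catch with its plus end at the red block. I handed the job in at about 31 s of the 51 s allowed.

**What I did**
- I gripped the cell slightly toward its plus end and tilted it about 20° in the fingers against the charger's edge. That is below the suggested 25 to 35°.
- I seated the minus end on the spring contact and pushed it in, by my estimate, 6 to 7 mm at most. The push along the bay was about 8 N at most.
- I lowered the plus end past the catch, let go with the cell trapped at about 8°, and pressed it home with closed fingers. The catch clicked at about 3 N, and I finished with a 12 N confirming press. The highest wrist-force reading at the end of a move was about 14 N.

**Last checks**
- **Level:** the tilt measured −0.02° before handing in.
- **Height:** the top of the cell measured 52.6 mm, against about 53 mm expected for a cell lying on the deck.
- **Plus end:** it measured within about 0.5 mm of the red block's face.
- **Contact travel:** about 2.4 mm, worked out from where the minus end lies, as the joint cannot be read directly.
- **Surroundings:** the blue cell, pen and bottle looked unmoved in the final wrist and scene pictures. The tape was only partly in view in the last scene picture, but the arm never went near it.

**Disagreement:** the wrist camera and the arm's own position differed by about 1 to 1.5 mm sideways. I corrected for this by lining the cell up with the contact in the same picture. No check failed.

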